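# Fetch a spacer from a deep pocket with sprung tongs

## Robot

A 6-joint arm with a two-finger parallel gripper is mounted at the origin on the work surface; the furniture and walls round the work are solid. World frame = base frame: x ahead of the robot, y to its left, z up, the work surface at z = 0. Lengths are in m, angles in rad, forces in N, time in s.
With the tool pointing down it reaches from about 0.35 to 0.975 m from the base axis. Payload 4.9 kg.
Tool frame: the origin (TCP) lies on the front face of the gripper's body, between the roots of the fingers; the fingertips stand ctrl.tip_extent ahead of it and the grasp point (between the pads) lies 54 mm ahead of it (ctrl.tip_extent is the distance from the TCP to the fingertips, in m); z points along the fingers, y is the line along which they close (so a half turn about z gives the same grasp; the last joint's range is limited). The gripper opens to 85 mm and grips with 20 to 120 N. Pads are 22 mm wide; open, the fingers measure 114 mm over their backs; the gripper's body (76 mm by 85 mm) begins 54 mm behind the grasp point. The pads swing forward as they close: fully open they stand 13 mm farther back than shut.
Start: joints at [-1.423, 0.053, 1.613, -0, 1.476, -0.119], TCP at [0.165, -0.603, 0.304] pointing down, gripper open.
Joint ranges: [-3.01, 3.01], [-1.01, 2.22], [0.06, 2.58], [-1.02, 4.17], [0.09, 2.62], [-3.14, 3.14]. Speed limits (rad/s): [2.57, 2.57, 3.14, 3.14, 3.14, 3.14].

## Interface

Orientations are given as a rotation vector (axis times angle).
In Python, from station import ctrl gives the robot as it stands.
- The arm moves only by the tool apply_moves, never from a script. Its argument "rows" is one flat list of numbers, 6 for each row, row after row: the shift along the tool's x, y, z normalised to -1 to 1, where 1 is 0.6 m, then the turn, a rotation vector about the tool's x, y, z normalised to -1 to 1, where 1 is 90 degrees. A call has 1 to 20 rows; each row is the pose to reach, as a shift and turn from the pose commanded when the call began, along the tool's axes at that moment; what a row does not reach only later rows make up. A row lasts 1/10 s, in which the tool goes at most 50 mm and 8.59 degrees, less where a joint would pass 70% of its speed; a pose out of reach is approached as far as the arm can. A call with a number of a shift or a turn outside -1 to 1 is refused whole. A call with a gripper value outside its range is refused whole. "grip" is the opening, from 0 (shut) to 1 (fully open), set as the call begins (left out, the last holds). The fingers move at their own pace and stop on an object; "grip_force" is the grip in N (left out, the last holds). Time passes only in rows, so rows that repeat a pose let the fingers close. It gives the time, the measured TCP pose, the force, the opening and the grip force at its end, in the units of the state.
- ctrl.get_obs(): the state, without advancing time (a new reading comes with each control period).
- ctrl.get_image(name): name is "scene" or "top" or "wrist"; returns (picture, depth): 480x640x3 uint8, blue, green, red; 480x640 float32, m along the optical axis (not along the pixel's ray), 0 where there is no reading.
- ctrl.camera_model(name): a dict with "mtx" (3x3 intrinsics, pixels), "R" (3x3) and "t" (3): a world point X has camera coordinates R X + t; the wrist camera has in their place "tool_from_camera" (4x4, takes a point from camera to tool coordinates, whose origin is the TCP and whose axes are the flange's). Camera axes: x right, y down, z forward; pixel columns grow to the right and rows downward; lengths in m; the calibration is good to about 2 mm. A picture is of the moment at which its call begins: read the wrist's pose just before it. camera_model takes no time and is no camera call.
- ctrl.finish_job(): hands the job in; it is judged then, once.
The state is a dict: "t": time; "q": joint angles; "dq": joint speeds; "effort": joint torques, N m; "tool_pos": TCP position; "tool_rot": TCP orientation; "contact_force": force on the tool from outside, world axes, zero at the start; "wrist_torque": the same for the moment, N m; "opening": finger opening in m; "grip_force": force on a finger pad.
Only numpy, scipy, OpenCV 4.12 (cv2) and the standard library are available. Lean on these libraries where they do the work, as an engineer would, in place of code of your own. Each camera call takes 0.05 s, during which the arm holds its last target. There are 200 camera calls.

## Task

Take the red-headed sprung tongs out of their grey stand, half squeeze them so that the tips slip into the narrow pocket of the aluminium bearing block, let them down gently until you feel the tips rest on the pocket's floor either side of the brass spacer, then squeeze the tongs fully shut and draw the spacer up out of its clips. Lower the spacer with the tongs into the red bowl and let it go there, then stand the tongs upright back in their stand, tips down on its floor. Touch the spacer only with the tongs, never force the tongs against the block, and leave everything else where it stands.

Things in the scene. Friction and masses are not known exactly. Their poses are not given: they have to be found in the camera images.
- tongs_grip (a point): Sprung tongs, 143 mm tall, 0.2 kg, upright in the stand with 2 mm play. Point midway between the two flat upright black grip plates (20 mm wide in x, 36 tall), 112 mm above the tips; z up to the red head (31 mm higher, 26 mm wide in y), y = squeezing line. Plates stay parallel, 46 mm over their outer faces when free, 31 at the inner stop; springs push each out, 18 N free, 26 N at the stop.
- tongs_tip (a point): Midway between the two tips at their lower ends, 112 mm below tongs_grip, same axes. Each tip is 4 mm thick (y), 8 mm wide (x, up to 78 mm above the tip). Gap between tips = width over plates - 20 mm (26 free, 11 at the stop); outer spread = width over plates - 12 mm. Legs flex 8 N per mm at a tip: squeezed to the stop on the 14 mm spacer they pinch about 12 N, however hard you squeeze.
- stand: Grey plastic tool stand fixed to the table, 62 mm tall, black foot plate 70 x 96 mm. Origin at the centre of its underside, z up. Its well is 14 mm (x) by 40 mm (y), with a floor 8 mm above the origin and a 4 mm bevel round the mouth at 62 mm. The tongs' y is along the well's y.
- block: Aluminium bearing block fixed to the table, 72 mm tall, dark foot plate, brass nipple on its -x face. Origin: centre of underside, z up. Pocket 12 mm (x) by 34 mm (y), 4 mm bevel round the mouth at 72 mm. Its floor under the tips is two rubber pads (12 N per mm each) set, unseen, anywhere from 10 to 20 mm above the origin: feel for them, at 10 mm/s or less. Over 18 N of the tongs against it damages it.
- spacer_centre (a point): Brass spacer on a narrow post in mid-pocket, underside 20 mm above the block's origin, 20 g. Foot 10 mm (block's x) by 14 mm (y), 7 mm tall; above it a boss 7.6 mm across, 7 mm tall, too thin for the tips: only the foot can be gripped. Post 10 mm wide. Point half-way up, 7 mm above its underside. Two sprung clips hold its x sides; drawing it up takes about 6 N over the first 10 mm.
- bowl: Loose red lacquer bowl, about 150 mm across the rim and 60 mm tall. Origin at the centre of its underside; inner floor about 12 mm above the origin and 80 mm across.
- timer: bystander: white kitchen timer with a red dial, 68 mm; origin at the underside
- scraper: bystander: scraper with a blue handle, 124 mm; origin at the underside
- pulp_stack: bystander: stack of white pulp bowls, 153 mm, near right; origin at the underside
There are look-alikes about, which are no part of the job. Of the things that look like the part that bears tongs_grip, the smallest one is meant. What is shaped like the bowl but blue is not meant.

How it is judged:
By the outcome, as a careful person would: the job done as asked, in the order asked, and still so for the second after the job is handed in, with the robot touching nothing.
It also fails if it takes over 61 s, if anything falls off the work surface, if the arm or the gripper's body presses on something with over 40 N, if the wrist force passes 120 N, or if a joint passes its speed limit or range.

## Working session

There is one attempt and no reset: what is moved stays moved. The work goes in short steps, Python scripts to look and compute and a tool call to move; the robot and the scene stay as the last step left them, time stands still between calls to the robot, and variables do not carry over. Pictures are saved under pics/ and viewed, at most 11 in all, crops included, and the job is handed in when it is done.

Besides the shell and the picture viewer there is one more tool, called after "Request:" by a JSON object that holds its "api" and its "payload". apply_moves: Moves the arm, as the interface text tells. Its arguments: {"type":"object","properties":{"rows":{"type":"array","items":{"type":"number"}},"grip":{"type":"number"},"grip_force":{"type":"number"}},"required":["rows"]}

```bash
ls; mkdir -p pics; cat > h.py <<'E'
import numpy as np, cv2
from scipy.spatial.transform import Rotation as Rn
from station import ctrl
def cam(name):
    m=ctrl.camera_model(name); K=np.array(m["mtx"])
    if name=="wrist":
        o=ctrl.get_obs(); T=np.array(m["tool_from_camera"]); Rt=Rn.from_rotvec(o["tool_rot"]).as_matrix()
        Rwc=Rt@T[:3,:3]; c=Rt@T[:3,3]+np.array(o["tool_pos"])
    else:
        R=np.array(m["R"]); Rwc=R.T; c=-R.T@np.array(m["t"])
    return K,Rwc,c
def shot(name,save=None):
    M=cam(name); im,d=ctrl.get_image(name)
    if save: cv2.imwrite("pics/"+save,im); np.savez("pics/"+save+".npz",d=d,K=M[0],R=M[1],c=M[2])
    return im,d,M
def pts(d,M):
    K,R,c=M; v,u=np.mgrid[:d.shape[0],:d.shape[1]]
    p=np.stack([(u-K[0,2])/K[0,0]*d,(v-K[1,2])/K[1,1]*d,d],-1)
    return p@R.T+c
def ray(u,v,z,M):
    K,R,c=M; r=R@np.array([(u-K[0,2])/K[0,0],(v-K[1,2])/K[1,1],1.]); return c+r*(z-c[2])/r[2]
def load(save):
    z=np.load("pics/"+save+".npz"); return cv2.imread("pics/"+save),z["d"],(z["K"],z["R"],z["c"])
E
python3 - <<'E'
from h import *
print(ctrl.get_obs(), ctrl.tip_extent)
for n in("scene","top"):
    im,d,M=shot(n,n+"0.png"); print(n,M[2],M[1][:,2],M[0][0,0])
E
```

```text
pics
{'t': 0.0, 'q': array([-1.42301561e+00,  5.33464697e-02,  1.61430960e+00,  8.48905605e-06,
        1.47597527e+00, -1.19021981e-01]), 'dq': array([ 1.33936111e-03, -4.61873463e-04, -6.38903304e-06,  6.64403772e-04,
        1.83542759e-03, -2.11026950e-03]), 'effort': array([ 1.03084225e-03, -3.93681479e+01, -3.70174527e+01, -6.69498445e-05,
        7.09206535e-03, -2.36361177e-05]), 'tool_pos': array([ 0.16469869, -0.60241597,  0.30265998]), 'tool_rot': array([-3.11166000e+00, -4.17578367e-01,  3.27532048e-05]), 'contact_force': array([-0.37393364, -0.14782616,  1.08160122]), 'wrist_torque': array([ 0.01439553, -0.057989  ,  0.02307996]), 'grip_force': 0.0, 'opening': 0.08540317679261415} 0.0726
scene [0.0799713  0.67966855 0.46737699] [ 0.4434959  -0.79482856 -0.41419676] 437.60235011145653
top [ 0.39346349 -0.03153606  1.20444994] [ 0.10297059 -0.00838109 -0.99464909] 530.4854561667189
```

View pics/scene0.png

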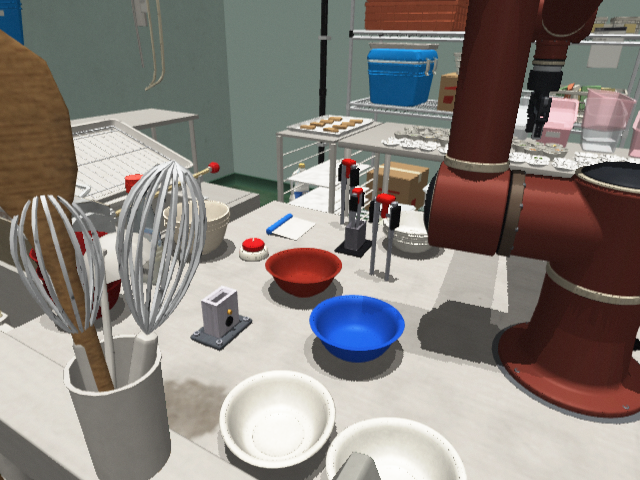

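View pics/top0.png

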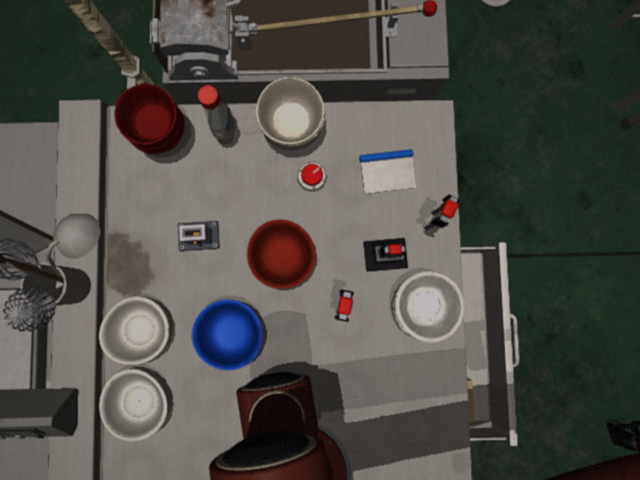

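The top view shows the stand with tongs at about (386,253), the block at (198,235), the red bowl at (281,254), and look-alike tongs standing free at (345,305) and (442,212). I'll measure from here.

```bash
python3 - <<'E'
from h import *
im,d,M=load("top0.png"); P=pts(d,M)
hsv=cv2.cvtColor(im,cv2.COLOR_BGR2HSV); H,S,V=[hsv[...,i].astype(int) for i in range(3)]
print("table z",P[200,150],P[330,300])
red=((H<8)|(H>172))&(S>150)&(V>90)
n,l,st,ce=cv2.connectedComponentsWithStats(red.astype(np.uint8))
for i in range(1,n):
    if st[i,4]<40: continue
    p=P[l==i]; p=p[np.isfinite(p).all(1)]
    zt=np.percentile(p[:,2],90); top=p[p[:,2]>zt-.01]
    print(ce[i].round(1),st[i],"z",zt.round(4),"c",ray(*ce[i],zt,M).round(4),"min",p.min(0).round(3),"max",p.max(0).round(3))
def poly(mask,z,lab):
    cs,_=cv2.findContours(mask.astype(np.uint8),0,1)
    c=max(cs,key=cv2.contourArea)[:,0]
    w=np.array([ray(u,v,z,M)[:2] for u,v in c],np.float32)
    print(lab,cv2.minAreaRect(w))
W=np.zeros(d.shape,bool)
# red head of stand
R=W.copy();R[235:275,360:412]=1; poly(R&red,.151,"head")
poly(R&(V<60)|(R&red),.004,"stand foot")
print("stand heights",np.percentile(P[R][:,2],[5,30,60,90,99]))
B=W.copy();B[215:255,172:224]=1
z=P[...,2]; poly(B&(z>.062)&(z<.085),.072,"block top"); poly(B&(z>.004),.004,"block any")
print("block z",np.percentile(z[B],[5,30,60,80,95]))
cv2.imwrite("pics/c.png",np.hstack([cv2.resize(im[205:265,165:231],(396,360),interpolation=2),cv2.resize(im[225:285,355:421],(396,360),interpolation=2)]))
E
```

```text
table z [ 0.61397136  0.33030846 -0.00156619] [ 0.31174774 -0.00893492  0.00068953]
[429.9   5.5] [424   0  12  12 110] z 0.1095 c [ 1.0107 -0.3065  0.1095] min [ 0.999 -0.32   0.1  ] max [ 1.027 -0.295  0.115]
[207.2  94.4] [198  85  20  20 311] z 0.2223 c [0.7756 0.1561 0.2223] min [ 0.757  0.138 -0.049] max [0.888 0.229 0.226]
[150.8 118.8] [136 106  33  30 629] z 0.0843 c [0.7766 0.3048 0.0843] min [ 0.393 -0.032  0.076] max [0.808 0.339 1.204]
[311.2 174.3] [302 164  20  21 320] z 0.0368 c [ 0.6582 -0.0409  0.0368] min [ 0.393 -0.063  0.027] max [ 0.684 -0.02   1.204]
[449.5 208.3] [442 200  16  18 192] z 0.1869 c [ 0.5518 -0.3071  0.1869] min [ 0.535 -0.374  0.005] max [ 0.592 -0.293  0.189]
[283.2 253.9] [248 220  67  69 440] z 0.0614 c [0.4788 0.0232 0.0614] min [ 0.393 -0.044  0.052] max [0.553 0.1   1.204]
[281.8 254.8] [ 264  237   37   37 1061] z 0.0152 c [0.4805 0.0286 0.0152] min [ 0.393 -0.032  0.005] max [0.521 0.069 1.204]
[394.8 248.7] [389 244  13  10 115] z 0.1518 c [ 0.478  -0.2035  0.1518] min [ 0.469 -0.239  0.002] max [ 0.501 -0.192  0.155]
[344.7 305.4] [338 297  14  18 204] z 0.1872 c [ 0.3688 -0.0984  0.1872] min [ 0.352 -0.111  0.178] max [ 0.385 -0.085  0.19 ]
head ((0.4784364104270935, -0.20401522517204285), (0.023975767195224762, 0.018010545521974564), 88.83236694335938)
stand foot ((0.4778367280960083, -0.2056080400943756), (0.06810884922742844, 0.09392083436250687), 4.0507731437683105)
stand heights [-0.0039559   0.00032142  0.00529247  0.13195506  0.1516756 ]
block top ((0.5276694297790527, 0.21748320758342743), (0.03301083296537399, 0.05608460679650307), 2.2328622341156006)
block any ((0.5282363891601562, 0.2196909338235855), (0.0639968290925026, 0.09387420117855072), 2.4309051036834717)
block z [-3.97601375e-03  6.99255088e-05  7.59203242e-03  3.92862604e-02
  7.17862435e-02]
```

View pics/c.png

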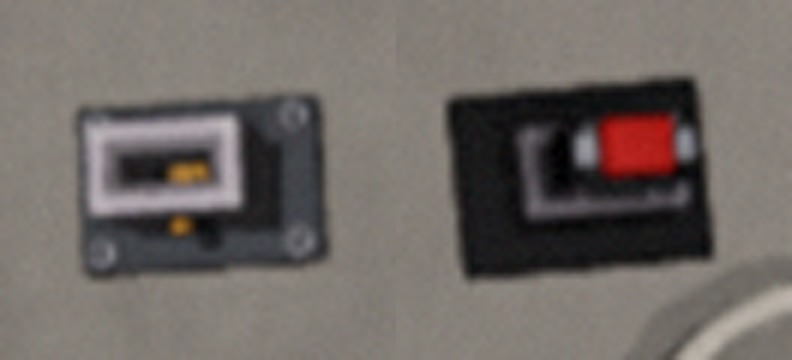

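```bash
cat >> h.py <<'E'
def go(x,y,z,yaw):
    "numbers for apply_moves to reach TCP x,y,z with tool x at yaw (deg), pointing down"
    o=ctrl.get_obs(); R0=Rn.from_rotvec(o["tool_rot"]); p=np.array(o["tool_pos"])
    a=np.radians(yaw); R1=Rn.from_matrix(np.array([[np.cos(a),np.sin(a),0],[np.sin(a),-np.cos(a),0],[0,0,-1]]))
    s=R0.inv().apply(np.array([x,y,z])-p); t=(R0.inv()*R1).as_rotvec()
    print("t",o["t"],"shift/.6",(s/.6).round(4),"turn/90",(t/(np.pi/2)).round(4),"len",np.linalg.norm(s).round(3),"F",o["contact_force"].round(2))
E
python3 - <<'E'
from h import *
go(.478,-.204,.304,4)
print(np.round(ctrl.camera_model("wrist")["tool_from_camera"],3), np.round(ctrl.camera_model("wrist")["mtx"]))
E
```

```text
t 0.1 shift/.6 [ 0.6787 -0.5029 -0.0009] turn/90 [-0.0012 -0.      0.1254] len 0.507 F [ 0.22  0.42 -0.49]
[[ 0.    -0.955 -0.298  0.077]
 [ 1.     0.001 -0.001 -0.   ]
 [ 0.001 -0.298  0.955 -0.07 ]
 [ 0.     0.     0.     1.   ]] [[351.   0. 322.]
 [  0. 351. 239.]
 [  0.   0.   1.]]
```

Request:
{"api": "apply_moves", "payload": {"rows": [0.679,-0.503,0,0,0,0.126,0.679,-0.503,0,0,0,0.126,0.679,-0.503,0,0,0,0.126,0.679,-0.503,0,0,0,0.126,0.679,-0.503,0,0,0,0.126,0.679,-0.503,0,0,0,0.126,0.679,-0.503,0,0,0,0.126,0.679,-0.503,0,0,0,0.126,0.679,-0.503,0,0,0,0.126,0.679,-0.503,0,0,0,0.126,0.679,-0.503,0,0,0,0.126,0.679,-0.503,0,0,0,0.126,0.679,-0.503,0,0,0,0.126,0.679,-0.503,0,0,0,0.126], "grip": 1}}

```text
t: 1.5
tool_pos: [0.4774, -0.2056, 0.3037]
tool_rot: [3.14, 0.105, -0.001]
contact_force: [-0.6, -0.2, 1.1]
opening: 0.0856
grip_force: 0.0
```

```bash
python3 - <<'E'
from h import *
im,d,M=shot("wrist","w1.png"); P=pts(d,M)
hsv=cv2.cvtColor(im,cv2.COLOR_BGR2HSV); H,S,V=[hsv[...,i].astype(int) for i in range(3)]
red=((H<8)|(H>172))&(S>150)&(V>90)
z=P[...,2]; m=red&(z>.14)&(z<.16)&(np.abs(P[...,1]+.204)<.04)&(np.abs(P[...,0]-.478)<.04)
cs,_=cv2.findContours(m.astype(np.uint8),0,1); c=max(cs,key=cv2.contourArea)[:,0]
print(np.median(z[m]),cv2.minAreaRect(np.array([ray(u,v,.151,M)[:2] for u,v in c],np.float32)))
m=(z>.1)&(z<.142)&(np.abs(P[...,1]+.204)<.04)&(np.abs(P[...,0]-.478)<.04); print("plates",P[m].min(0),P[m].max(0))
print(ctrl.get_obs()["tool_pos"],ctrl.get_obs()["t"])
E
```

```text
0.14989130507242576 ((0.4714299440383911, -0.19610293209552765), (0.002780283335596323, 0.0010436176089569926), 78.90283966064453)
plates [ 0.46841249 -0.22856032  0.10002103] [ 0.48995491 -0.18217264  0.14198858]
[ 0.47742984 -0.20561964  0.30377024] 1.55
```

View pics/w1.png

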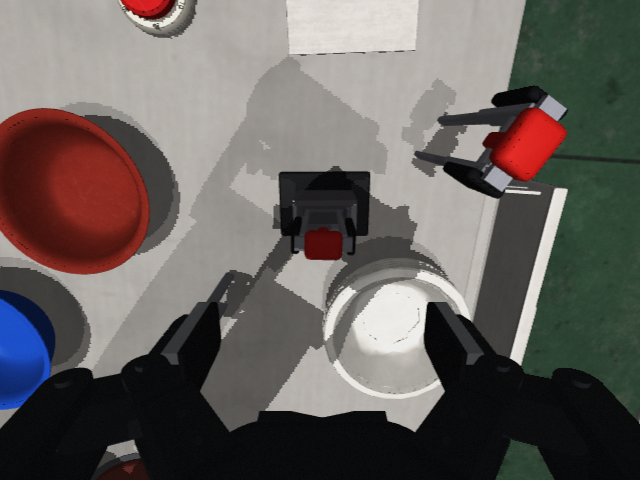

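Wrist view shows the tongs' red head at (323,245), shadowed, inside the stand; the plates span 46 mm, centred at (0.479, -0.2055), which agrees with the foot plate. Descending.

Request:
{"api": "apply_moves", "payload": {"rows": [0.001,0,0.06,0,0,0,0.001,0,0.12,0,0,0,0.001,0,0.15,0,0,0,0.001,0,0.18,0,0,0,0.001,0,0.2,0,0,0,0.001,0,0.215,0,0,0,0.001,0,0.223,0,0,0,0.001,0,0.223,0,0,0]}}

```text
t: 2.35
tool_pos: [0.4787, -0.2045, 0.1699]
tool_rot: [-3.14, -0.108, 0.001]
contact_force: [-0.0, 0.1, 0.6]
opening: 0.0851
grip_force: 0.0
```

Request:
{"api": "apply_moves", "payload": {"rows": [0,0,0,0,0,0,0,0,0,0,0,0,0,0,0,0,0,0,0,0,0,0,0,0,0,0,0,0,0,0,0,0,0,0,0,0], "grip": 0.53, "grip_force": 60}}

```text
t: 2.95
tool_pos: [0.4793, -0.2046, 0.171]
tool_rot: [3.139, 0.108, 0.002]
contact_force: [0.1, -0.7, 4.0]
opening: 0.0454
grip_force: 14.6
```

Request:
{"api": "apply_moves", "payload": {"rows": [0,0,-0.001,0,0,0,0,0,-0.002,0,0,0,0,0,-0.003,0,0,0,0,0,-0.003,0,0,0,0,0,-0.003,0,0,0], "grip": 0.455}}

```text
t: 3.45
tool_pos: [0.4789, -0.2042, 0.1718]
tool_rot: [-3.14, -0.108, -0.0]
contact_force: [2.3, -0.8, 1.5]
opening: 0.0394
grip_force: 21.2
```

```bash
python3 - <<'E'
from h import *
print(ctrl.get_obs())
im,d,M=shot("wrist","w2.png"); cv2.imwrite("pics/w2c.png",im)
E
```

```text
{'t': 3.45, 'q': array([-5.46267970e-01, -7.67109728e-02,  1.97076616e+00,  3.22710516e-04,
        1.24737054e+00,  9.55615351e-01]), 'dq': array([-0.00073701,  0.00147354, -0.00019684,  0.00087735,  0.00124735,
        0.00195573]), 'effort': array([-2.87863584e-01, -2.96213526e+01, -3.22860503e+01, -3.22666364e-01,
        5.41617461e-01, -1.83775305e-02]), 'tool_pos': array([ 0.47886021, -0.20422678,  0.17176299]), 'tool_rot': array([-3.13956927e+00, -1.08060258e-01, -4.82898938e-04]), 'contact_force': array([ 2.31704099, -0.81850166,  1.50699087]), 'wrist_torque': array([ 0.04794758, -0.40065758, -0.00971535]), 'grip_force': 21.193946599960327, 'opening': 0.03939882446006836}
```

View pics/w2c.png

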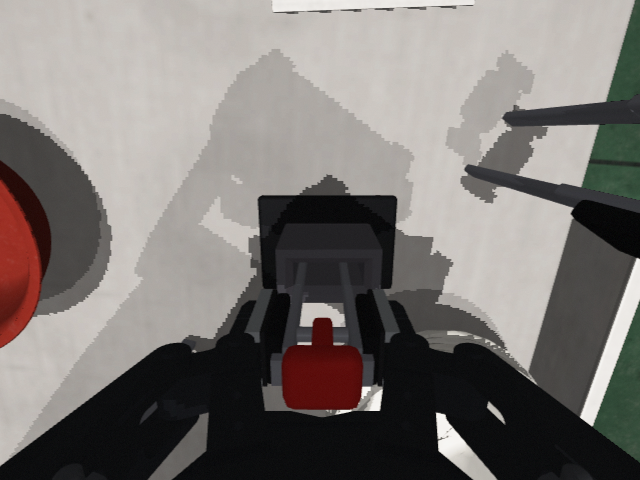

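The tongs are held centred in the fingers (head at (322,377), legs going down into the stand). Lifting.

Request:
{"api": "apply_moves", "payload": {"rows": [0,0,-0.01,0,0,0,0,0,-0.03,0,0,0,0,0,-0.06,0,0,0,0,0,-0.09,0,0,0,0,0,-0.12,0,0,0,0,0,-0.15,0,0,0,0,0,-0.19,0,0,0,0,0,-0.2,0,0,0,0,0,-0.2,0,0,0,0,0,-0.2,0,0,0]}}

```text
t: 4.5
tool_pos: [0.4783, -0.204, 0.2907]
tool_rot: [-3.139, -0.108, 0.003]
contact_force: [-0.4, 0.1, -2.1]
opening: 0.0391
grip_force: 21.3
```

```bash
python3 - <<'E'
from h import *
o=ctrl.get_obs();print(o["t"],o["tool_pos"],o["opening"],o["grip_force"],o["contact_force"])
im,d,M=shot("wrist","w3.png"); P=pts(d,M)
R=Rn.from_rotvec(o["tool_rot"]).as_matrix(); T=(P-o["tool_pos"])@R   # tool coords
m=(np.abs(T[...,0])<.03)&(np.abs(T[...,1])<.035)&(T[...,2]>.09)&(d>0)
for a in np.arange(.09,.18,.01):
    k=m&(T[...,2]>=a)&(T[...,2]<a+.01); q=T[k]
    if len(q): 
        l=q[q[:,1]<0]; r=q[q[:,1]>0]
        print(a.round(3),len(l),len(r),[ (s[:,0].min().round(4),s[:,0].max().round(4),s[:,1].min().round(4),s[:,1].max().round(4)) for s in (l,r) if len(s)])
print("max z",np.percentile(T[m&(T[...,2]<.2)][:,2],99.5))
cv2.imwrite("pics/w3c.png",cv2.resize(im[190:400,220:420],(762,800//1*6//8),interpolation=0))
go(.5277,.2175,.302,2.4)
E
```

```text
4.5 [ 0.47827974 -0.20404243  0.29071417] 0.03906161476288633 21.281902492046356 [-0.40110832  0.05854483 -2.06898275]
0.09 74 70 [(np.float64(-0.0032), np.float64(0.0042), np.float64(-0.0144), np.float64(-0.0103)), (np.float64(-0.004), np.float64(0.0041), np.float64(0.0098), np.float64(0.0137))]
0.1 63 65 [(np.float64(-0.0036), np.float64(0.0038), np.float64(-0.0143), np.float64(-0.0104)), (np.float64(-0.0033), np.float64(0.0037), np.float64(0.0097), np.float64(0.0137))]
0.11 57 60 [(np.float64(-0.0033), np.float64(0.0038), np.float64(-0.0142), np.float64(-0.0103)), (np.float64(-0.0033), np.float64(0.0038), np.float64(0.0098), np.float64(0.0139))]
0.12 48 52 [(np.float64(-0.0033), np.float64(0.0039), np.float64(-0.014), np.float64(-0.0102)), (np.float64(-0.0036), np.float64(0.0035), np.float64(0.0098), np.float64(0.0137))]
0.13 48 36 [(np.float64(-0.0037), np.float64(0.004), np.float64(-0.0143), np.float64(-0.0102)), (np.float64(-0.0033), np.float64(0.0035), np.float64(0.0098), np.float64(0.0138))]
0.14 29 39 [(np.float64(-0.0033), np.float64(0.0039), np.float64(-0.014), np.float64(-0.0102)), (np.float64(-0.0021), np.float64(0.0038), np.float64(0.0099), np.float64(0.0138))]
0.15 35 38 [(np.float64(-0.0029), np.float64(0.0037), np.float64(-0.0139), np.float64(-0.0102)), (np.float64(-0.0039), np.float64(0.0036), np.float64(0.0099), np.float64(0.0139))]
0.16 8 7 [(np.float64(0.0026), np.float64(0.0035), np.float64(-0.0141), np.float64(-0.0107)), (np.float64(0.0023), np.float64(0.0032), np.float64(0.01), np.float64(0.0137))]
max z 0.16226674281491893
t 4.55 shift/.6 [ 0.1306 -0.6951 -0.0188] turn/90 [-0.001   0.0015  0.0171] len 0.425 F [ 0.82 -0.16 -1.35]
```

View pics/w3c.png

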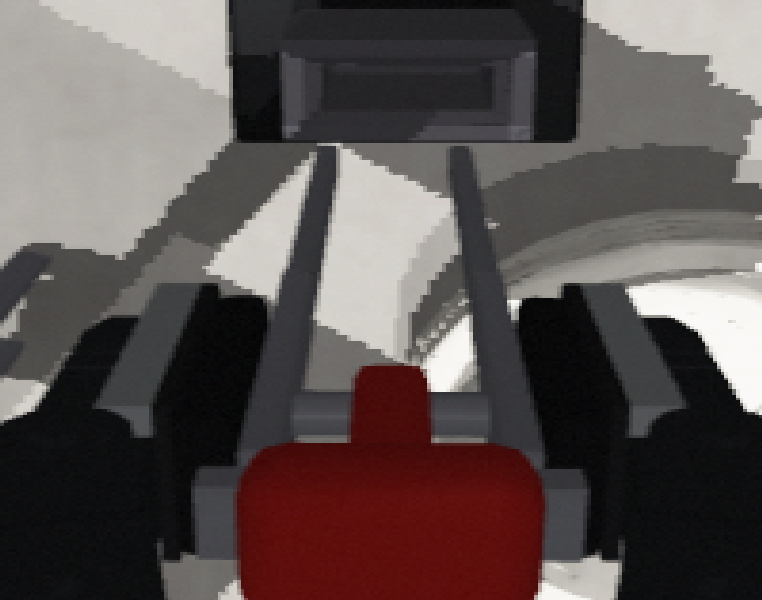

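Tips hang centred in the tool (x≈0.2 mm, y≈−0.2 mm, z≈163 mm), outer spread 28 mm. I'll go just short of the block for a close look.

Request:
{"api": "apply_moves", "payload": {"rows": [0.064,-0.695,-0.019,0,0,0.017,0.064,-0.695,-0.019,0,0,0.017,0.064,-0.695,-0.019,0,0,0.017,0.064,-0.695,-0.019,0,0,0.017,0.064,-0.695,-0.019,0,0,0.017,0.064,-0.695,-0.019,0,0,0.017,0.064,-0.695,-0.019,0,0,0.017,0.064,-0.695,-0.019,0,0,0.017,0.064,-0.695,-0.019,0,0,0.017,0.064,-0.695,-0.019,0,0,0.017,0.064,-0.695,-0.019,0,0,0.017,0.064,-0.695,-0.019,0,0,0.017]}}

```text
t: 5.75
tool_pos: [0.4882, 0.2133, 0.3024]
tool_rot: [3.14, 0.064, -0.002]
contact_force: [-0.6, -0.6, -1.8]
opening: 0.0392
grip_force: 21.3
```

```bash
python3 - <<'E'
from h import *
im,d,M=shot("wrist","w4.png"); P=pts(d,M); o=ctrl.get_obs(); print(o["t"],o["tool_pos"],Rn.from_rotvec(o["tool_rot"]).as_rotvec(),o["opening"])
z=P[...,2]; near=(np.abs(P[...,0]-.5277)<.04)&(np.abs(P[...,1]-.2175)<.05)
top=near&(z>.0675)&(z<.077); print("top z",np.median(z[top]))
cs,h=cv2.findContours(top.astype(np.uint8),cv2.RETR_CCOMP,1)
for c in cs:
    if cv2.contourArea(c)<100: continue
    w=np.array([ray(u,v,.072,M)[:2] for u,v in c[:,0]],np.float32); print(cv2.contourArea(c),cv2.minAreaRect(w))
hsv=cv2.cvtColor(im,cv2.COLOR_BGR2HSV); b=near&(hsv[...,0]>12)&(hsv[...,0]<32)&(hsv[...,1]>120)&(z>.025)&(z<.045)
print("brass",b.sum(),P[b].min(0) if b.any() else 0,P[b].max(0) if b.any() else 0, P[b].mean(0) if b.any() else 0)
tp=near&(z>.028)&(z<.036);print("boss top",P[tp].min(0),P[tp].max(0))
fp=near&(z>.003)&(z<.012);print("foot",cv2.minAreaRect(P[fp][:,:2].astype(np.float32)))
v,u=np.where(near&(z>.05)); print(u.min(),u.max(),v.min(),v.max())
cv2.imwrite("pics/w4c.png",cv2.resize(im[60:260,200:440],(720,600),interpolation=0))
E
```

```text
5.8 [0.48835669 0.21322155 0.30264743] [ 3.14036639e+00  6.36904701e-02 -1.59084297e-03] 0.03950235813701174
top z 0.07134697489265662
2382.0 ((0.52936851978302, 0.21723486483097076), (0.03177862614393234, 0.05385758355259895), 2.363511562347412)
652.5 ((0.5295614004135132, 0.2173595279455185), (0.015049600973725319, 0.036525242030620575), 2.3616223335266113)
brass 101 [0.524103   0.21015234 0.02502999] [0.531052   0.2239329  0.03555118] [0.52758581 0.21701453 0.02946954]
boss top [0.52212903 0.19404497 0.0280709 ] [0.5461731  0.23434885 0.03555118]
foot ((0.5290157794952393, 0.21732975542545319), (0.0627521350979805, 0.09210600703954697), 2.3940773010253906)
1 638 0 479
```

View pics/w4c.png

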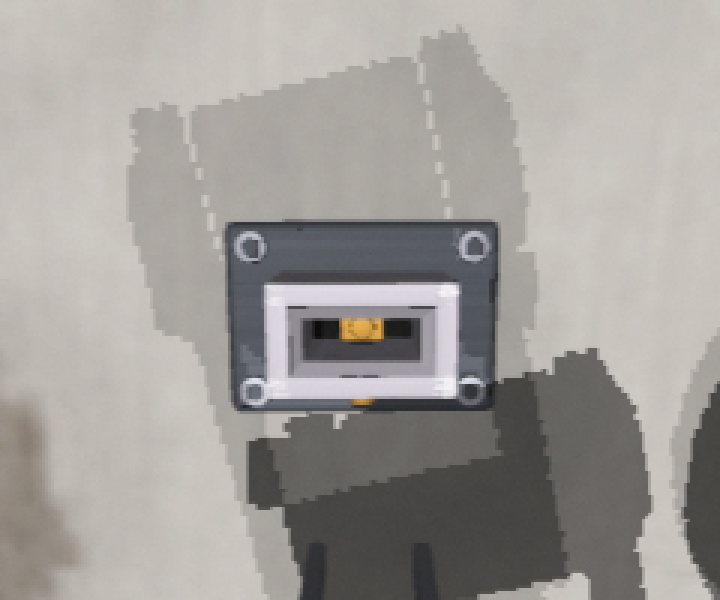

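The wrist view shows the pocket (crop (360,340)) with the brass boss in mid-pocket at crop (362,328). Block centre is (0.529, 0.2173), yaw 2.4°. I'll move over it with the tips just above the mouth.

```bash
python3 - <<'E'
from h import *
go(.529,.2172,.252,2.37)
E
```

```text
t 5.8 shift/.6 [ 0.068  -0.0039  0.0843] turn/90 [ 0.0004  0.0007 -0.0005] len 0.065 F [-0.52 -0.05 -1.99]
```

Request:
{"api": "apply_moves", "payload": {"rows": [0.034,-0.004,0,0,0,0,0.068,-0.004,0.03,0,0,0,0.068,-0.004,0.06,0,0,0,0.068,-0.004,0.084,0,0,0,0.068,-0.004,0.084,0,0,0,0.068,-0.004,0.084,0,0,0]}}

```text
t: 6.4
tool_pos: [0.5289, 0.218, 0.2528]
tool_rot: [3.141, 0.065, -0.001]
contact_force: [-0.2, -0.3, -1.7]
opening: 0.0394
grip_force: 21.3
```

```bash
python3 - <<'E'
from h import *
o=ctrl.get_obs(); R=Rn.from_rotvec(o["tool_rot"]).as_matrix()
im,d,M=shot("wrist","w5.png"); P=pts(d,M); T=(P-o["tool_pos"])@R
print(o["t"],o["tool_pos"],R[:,2])
z=P[...,2]
m=(np.abs(T[...,0])<.01)&(np.abs(T[...,1])<.02)&(T[...,2]>.13)&(T[...,2]<.158)&(d>0)
for s in(-1,1):
    q=T[m&(s*T[...,1]>0)]; print("leg",q.min(0).round(4),q.max(0).round(4))
print("tip z",P[m].min(0))
top=(np.abs(T[...,0])<.04)&(np.abs(T[...,1])<.05)&(z>.068)&(z<.077)&(T[...,2]>.165)
for i,k in ((0,"x"),(1,"y")): print(k,np.percentile(T[top][:,i],[0.3,99.7]),np.percentile(T[top][:,i],[0.3,99.7]).mean())
c=cv2.convexHull(np.argwhere(top)[:,::-1].astype(np.int32))[:,0]
print(cv2.minAreaRect(np.array([((ray(u,v,.072,M)-o["tool_pos"])@R)[:2] for u,v in c],np.float32)))
fp=(np.abs(T[...,0])<.06)&(np.abs(T[...,1])<.06)&(z>.004)&(z<.011);print("foot",cv2.minAreaRect(T[fp][:,:2].astype(np.float32)))
cv2.imwrite("pics/w5c.png",cv2.resize(im[170:310,240:410],(728,600),interpolation=0))
E
```

```text
6.4 [0.52885497 0.21796067 0.25281652] [-5.49023092e-04 -1.45403400e-04 -9.99999839e-01]
leg [-0.0035 -0.0143  0.1303] [ 0.0037 -0.0102  0.1579]
leg [-0.0036  0.0098  0.13  ] [0.0036 0.0139 0.1579]
tip z [0.5248361  0.20412843 0.09489405]
x [-0.01578529  0.01662571] 0.00042020755466751214
y [-0.02605724  0.02776099] 0.0008518737303090228
((0.0008796975016593933, 0.0008044373244047165), (0.053912028670310974, 0.03270028531551361), 89.97545623779297)
foot ((0.0007339939475059509, 0.000713106244802475), (0.06294941157102585, 0.09214472025632858), 0.03163028880953789)
```

View pics/w5c.png

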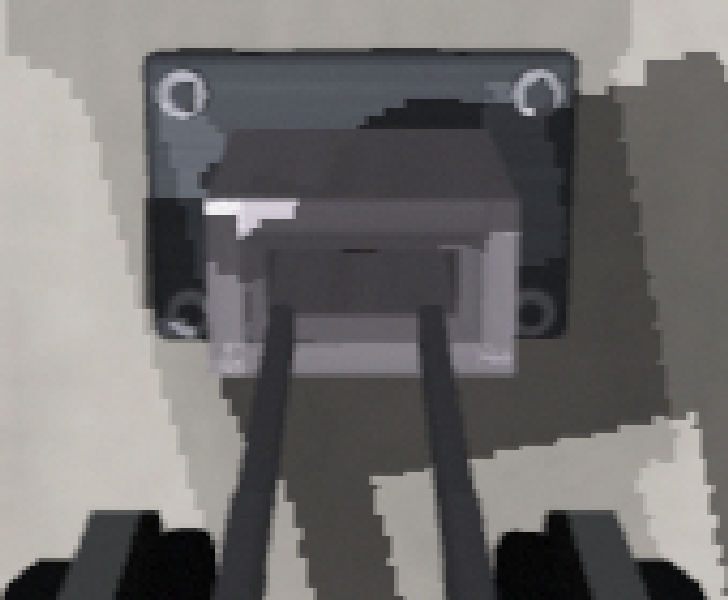

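Both tips stand over the pocket; the remaining offset is about 0.6 mm in x and 0.9 mm in y. I'll correct that and enter the mouth.

Request:
{"api": "apply_moves", "payload": {"rows": [0.001,0.0015,0,0,0,0,0.001,0.0015,0.008,0,0,0,0.001,0.0015,0.015,0,0,0,0.001,0.0015,0.02,0,0,0,0.001,0.0015,0.025,0,0,0,0.001,0.0015,0.03,0,0,0,0.001,0.0015,0.035,0,0,0,0.001,0.0015,0.04,0,0,0,0.001,0.0015,0.045,0,0,0,0.001,0.0015,0.05,0,0,0,0.001,0.0015,0.05,0,0,0]}}

```text
t: 7.55
tool_pos: [0.5294, 0.2175, 0.2222]
tool_rot: [3.141, 0.066, -0.002]
contact_force: [-0.4, -0.6, -2.4]
opening: 0.0392
grip_force: 21.3
```

Request:
{"api": "apply_moves", "payload": {"rows": [0,0,0.004,0,0,0,0,0,0.008,0,0,0,0,0,0.012,0,0,0,0,0,0.016,0,0,0,0,0,0.02,0,0,0,0,0,0.024,0,0,0,0,0,0.028,0,0,0,0,0,0.032,0,0,0,0,0,0.036,0,0,0,0,0,0.04,0,0,0,0,0,0.044,0,0,0,0,0,0.048,0,0,0,0,0,0.05,0,0,0,0,0,0.05,0,0,0]}}

```text
t: 8.95
tool_pos: [0.5296, 0.2176, 0.1926]
tool_rot: [3.141, 0.066, -0.001]
contact_force: [-0.8, -0.9, -1.5]
opening: 0.0391
grip_force: 21.3
```

Request:
{"api": "apply_moves", "payload": {"rows": [0,0,0.0015,0,0,0,0,0,0.003,0,0,0,0,0,0.0045,0,0,0,0,0,0.006,0,0,0,0,0,0.0075,0,0,0,0,0,0.009,0,0,0,0,0,0.0105,0,0,0,0,0,0.0115,0,0,0,0,0,0.0115,0,0,0]}}

```text
t: 9.85
tool_pos: [0.5296, 0.2176, 0.1858]
tool_rot: [3.141, 0.066, -0.0]
contact_force: [-0.2, -0.1, -2.1]
opening: 0.0393
grip_force: 21.3
```

Request:
{"api": "apply_moves", "payload": {"rows": [0,0,0.0005,0,0,0,0,0,0.001,0,0,0,0,0,0.001,0,0,0]}}

```text
t: 10.15
tool_pos: [0.5297, 0.2176, 0.1854]
tool_rot: [3.141, 0.066, -0.0]
contact_force: [0.0, 0.8, -1.4]
opening: 0.0392
grip_force: 21.3
```

Request:
{"api": "apply_moves", "payload": {"rows": [0,0,0.0005,0,0,0,0,0,0.001,0,0,0,0,0,0.001,0,0,0]}}

```text
t: 10.45
tool_pos: [0.5297, 0.2176, 0.1848]
tool_rot: [3.141, 0.066, -0.0]
contact_force: [0.7, 1.1, -1.8]
opening: 0.0391
grip_force: 21.3
```

Request:
{"api": "apply_moves", "payload": {"rows": [0,0,0.0005,0,0,0,0,0,0.001,0,0,0,0,0,0.001,0,0,0]}}

```text
t: 10.75
tool_pos: [0.5296, 0.2176, 0.1841]
tool_rot: [3.141, 0.066, -0.0]
contact_force: [0.6, -0.4, -1.9]
opening: 0.039
grip_force: 21.3
```

Request:
{"api": "apply_moves", "payload": {"rows": [0,0,0.0005,0,0,0,0,0,0.001,0,0,0,0,0,0.001,0,0,0]}}

```text
t: 11.05
tool_pos: [0.5297, 0.2176, 0.1835]
tool_rot: [-3.141, -0.066, 0.0]
contact_force: [-0.2, 0.6, -2.2]
opening: 0.0392
grip_force: 21.3
```

Request:
{"api": "apply_moves", "payload": {"rows": [0,0,0.0005,0,0,0,0,0,0.001,0,0,0,0,0,0.001,0,0,0]}}

```text
t: 11.35
tool_pos: [0.5297, 0.2176, 0.1829]
tool_rot: [3.141, 0.066, -0.0]
contact_force: [-0.6, 0.1, -1.6]
opening: 0.0393
grip_force: 21.3
```

Request:
{"api": "apply_moves", "payload": {"rows": [0,0,0.0005,0,0,0,0,0,0.001,0,0,0,0,0,0.001,0,0,0]}}

```text
t: 11.65
tool_pos: [0.5297, 0.2176, 0.1823]
tool_rot: [3.141, 0.066, -0.0]
contact_force: [-0.0, -0.2, -2.1]
opening: 0.0395
grip_force: 21.3
```

Request:
{"api": "apply_moves", "payload": {"rows": [0,0,0.0005,0,0,0,0,0,0.001,0,0,0,0,0,0.001,0,0,0]}}

```text
t: 11.95
tool_pos: [0.5297, 0.2176, 0.1818]
tool_rot: [3.141, 0.066, -0.0]
contact_force: [0.4, 1.2, -1.8]
opening: 0.0387
grip_force: 21.3
```

Request:
{"api": "apply_moves", "payload": {"rows": [0,0,0.0005,0,0,0,0,0,0.001,0,0,0,0,0,0.001,0,0,0]}}

```text
t: 12.25
tool_pos: [0.5297, 0.2176, 0.1811]
tool_rot: [3.141, 0.066, -0.0]
contact_force: [-0.0, 0.2, -2.9]
opening: 0.0393
grip_force: 21.3
```

Request:
{"api": "apply_moves", "payload": {"rows": [0,0,0.0005,0,0,0,0,0,0.001,0,0,0,0,0,0.001,0,0,0]}}

```text
t: 12.55
tool_pos: [0.5297, 0.2176, 0.1805]
tool_rot: [3.141, 0.066, -0.0]
contact_force: [0.2, 1.1, -2.1]
opening: 0.039
grip_force: 21.3
```

Request:
{"api": "apply_moves", "payload": {"rows": [0,0,0.0005,0,0,0,0,0,0.001,0,0,0,0,0,0.001,0,0,0]}}

```text
t: 12.85
tool_pos: [0.5297, 0.2176, 0.1799]
tool_rot: [3.141, 0.066, -0.0]
contact_force: [-0.5, -0.6, -1.7]
opening: 0.0394
grip_force: 21.3
```

Request:
{"api": "apply_moves", "payload": {"rows": [0,0,0.0005,0,0,0,0,0,0.001,0,0,0,0,0,0.001,0,0,0]}}

```text
t: 13.15
tool_pos: [0.5297, 0.2176, 0.1793]
tool_rot: [3.141, 0.066, -0.0]
contact_force: [-0.3, 0.2, -2.1]
opening: 0.0393
grip_force: 21.3
```

Request:
{"api": "apply_moves", "payload": {"rows": [0,0,0.0005,0,0,0,0,0,0.001,0,0,0,0,0,0.001,0,0,0]}}

```text
t: 13.45
tool_pos: [0.5297, 0.2176, 0.1788]
tool_rot: [3.141, 0.066, -0.0]
contact_force: [0.0, 0.1, -1.4]
opening: 0.0393
grip_force: 21.3
```

Request:
{"api": "apply_moves", "payload": {"rows": [0,0,0.0005,0,0,0,0,0,0.001,0,0,0,0,0,0.001,0,0,0]}}

```text
t: 13.75
tool_pos: [0.5297, 0.2176, 0.1781]
tool_rot: [-3.141, -0.066, 0.0]
contact_force: [0.1, -1.1, -2.1]
opening: 0.0394
grip_force: 21.3
```

Request:
{"api": "apply_moves", "payload": {"rows": [0,0,0.0005,0,0,0,0,0,0.001,0,0,0,0,0,0.001,0,0,0]}}

```text
t: 14.05
tool_pos: [0.5297, 0.2176, 0.1776]
tool_rot: [3.141, 0.066, -0.0]
contact_force: [-1.0, 0.2, -2.4]
opening: 0.0393
grip_force: 21.3
```

Request:
{"api": "apply_moves", "payload": {"rows": [0,0,0.0005,0,0,0,0,0,0.001,0,0,0,0,0,0.001,0,0,0]}}

```text
t: 14.35
tool_pos: [0.5298, 0.2176, 0.1772]
tool_rot: [-3.141, -0.066, -0.0]
contact_force: [0.1, 0.6, -2.0]
opening: 0.0396
grip_force: 21.3
```

Request:
{"api": "apply_moves", "payload": {"rows": [0,0,0.0005,0,0,0,0,0,0.001,0,0,0,0,0,0.001,0,0,0]}}

```text
t: 14.65
tool_pos: [0.5299, 0.2176, 0.1769]
tool_rot: [-3.141, -0.066, -0.001]
contact_force: [-1.1, -0.1, 2.0]
opening: 0.0394
grip_force: 21.3
```

Contact felt: force up about 4 N and the TCP is lagging. Now squeezing in stages, raising slightly to cancel the pads' forward swing.

Request:
{"api": "apply_moves", "payload": {"rows": [0,0,-0.0004,0,0,0,0,0,-0.0008,0,0,0,0,0,-0.0008,0,0,0], "grip": 0.41}}

```text
t: 14.95
tool_pos: [0.5299, 0.2179, 0.1773]
tool_rot: [-3.14, -0.066, -0.001]
contact_force: [-1.0, 0.3, 3.1]
opening: 0.0361
grip_force: 24.1
```

Request:
{"api": "apply_moves", "payload": {"rows": [0,0,-0.0006,0,0,0,0,0,-0.0012,0,0,0,0,0,-0.0012,0,0,0,0,0,-0.0012,0,0,0,0,0,-0.0012,0,0,0], "grip": 0, "grip_force": 70}}

```text
t: 15.45
tool_pos: [0.5301, 0.2173, 0.1781]
tool_rot: [3.14, 0.066, 0.001]
contact_force: [0.3, -2.4, 5.4]
opening: 0.0279
grip_force: 71.0
```

Request:
{"api": "apply_moves", "payload": {"rows": [0,0,-0.001,0,0,0,0,0,-0.003,0,0,0,0,0,-0.005,0,0,0,0,0,-0.008,0,0,0,0,0,-0.008,0,0,0]}}

```text
t: 15.95
tool_pos: [0.5291, 0.2176, 0.1812]
tool_rot: [3.141, 0.066, -0.003]
contact_force: [2.5, -0.8, -6.9]
opening: 0.0279
grip_force: 70.2
```

Drawing against about 5 N of clip force, as expected. Continuing up and out.

Request:
{"api": "apply_moves", "payload": {"rows": [0,0,-0.005,0,0,0,0,0,-0.01,0,0,0,0,0,-0.015,0,0,0,0,0,-0.02,0,0,0,0,0,-0.025,0,0,0,0,0,-0.03,0,0,0,0,0,-0.04,0,0,0,0,0,-0.05,0,0,0,0,0,-0.065,0,0,0,0,0,-0.08,0,0,0,0,0,-0.1,0,0,0,0,0,-0.13,0,0,0,0,0,-0.16,0,0,0,0,0,-0.18,0,0,0,0,0,-0.18,0,0,0,0,0,-0.18,0,0,0]}}

```text
t: 17.55
tool_pos: [0.5296, 0.2176, 0.2904]
tool_rot: [-3.141, -0.066, -0.0]
contact_force: [-0.3, -0.2, -2.8]
opening: 0.0279
grip_force: 70.5
```

```bash
python3 - <<'E'
from h import *
o=ctrl.get_obs(); R=Rn.from_rotvec(o["tool_rot"]).as_matrix()
im,d,M=shot("wrist","w6.png"); P=pts(d,M); T=(P-o["tool_pos"])@R
hsv=cv2.cvtColor(im,cv2.COLOR_BGR2HSV); b=(hsv[...,0]>12)&(hsv[...,0]<32)&(hsv[...,1]>120)
k=b&(np.abs(T[...,0])<.03)&(np.abs(T[...,1])<.03)&(T[...,2]<.2)&(T[...,2]>.1); print("spacer",k.sum(),T[k].min(0),T[k].max(0))
cv2.imwrite("pics/w6c.png",cv2.resize(im[170:330,220:420],(750,600),interpolation=0))
it,dt,Mt=shot("top","top1.png"); hsv=cv2.cvtColor(it,cv2.COLOR_BGR2HSV)
red=(((hsv[...,0]<8)|(hsv[...,0]>172))&(hsv[...,1]>120)&(hsv[...,2]>40)).astype(np.uint8)
box=np.zeros_like(red);box[210:300,235:330]=1
cs,_=cv2.findContours(red*box,0,1); c=max(cs,key=cv2.contourArea)
(cx,cy),r=cv2.minEnclosingCircle(c); print("rim",cx,cy,r,ray(cx,cy,.06,Mt),ray(cx+r,cy,.06,Mt))
go(.4795,.026,.29,2.4)
E
```

```text
spacer 330 [-0.00600879 -0.00637787  0.14061614] [0.00459018 0.00704492 0.15621116]
rim 280.9367370605469 253.67169189453125 34.69981384277344 [0.47957352 0.02814667 0.06      ] [ 0.4780437  -0.04684864  0.06      ]
t 17.65 shift/.6 [-0.0962  0.3153 -0.0012] turn/90 [0.0003 0.0014 0.0002] len 0.198 F [ 0.27  0.9  -2.6 ]
```

View pics/w6c.png

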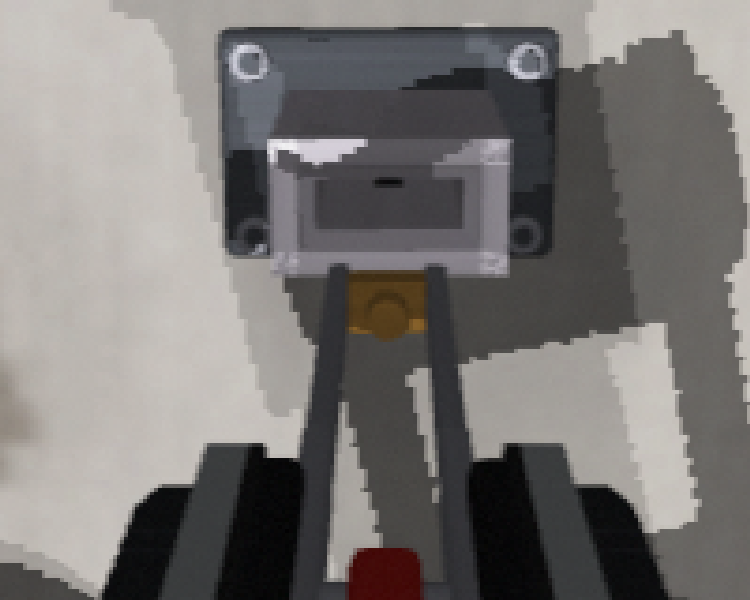

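The spacer is gripped squarely at the tips (crop (387,300)) and the pocket is empty. Bowl centre (0.4796, 0.028). Moving over it.

Request:
{"api": "apply_moves", "payload": {"rows": [-0.03,0.08,0,0,0,0,-0.06,0.16,0,0,0,0,-0.08,0.24,0,0,0,0,-0.096,0.29,0,0,0,0,-0.096,0.312,0,0,0,0,-0.096,0.312,0,0,0,0,-0.096,0.312,0.06,0,0,0,-0.096,0.312,0.1,0,0,0,-0.096,0.312,0.13,0,0,0,-0.096,0.312,0.15,0,0,0,-0.096,0.312,0.16,0,0,0,-0.096,0.312,0.165,0,0,0,-0.096,0.312,0.17,0,0,0,-0.096,0.312,0.173,0,0,0,-0.096,0.312,0.173,0,0,0]}}

```text
t: 19.15
tool_pos: [0.4803, 0.0281, 0.1871]
tool_rot: [3.141, 0.066, 0.001]
contact_force: [-0.1, -0.1, -1.9]
opening: 0.0276
grip_force: 70.6
```

```bash
python3 - <<'E'
from h import *
o=ctrl.get_obs(); R=Rn.from_rotvec(o["tool_rot"]).as_matrix()
im,d,M=shot("wrist","w7.png"); P=pts(d,M); T=(P-o["tool_pos"])@R; z=P[...,2]
k=(np.abs(T[...,0]-.02)<.01)&(np.abs(T[...,1])<.015)&(d>0); print("bowl floor z by depth",np.percentile(z[k],[5,50,95]))
k=(np.abs(T[...,0])<.006)&(np.abs(T[...,1])<.013)&(np.abs(T[...,1])>.006)&(T[...,2]<.175)&(T[...,2]>.12);print("legs lowest",np.percentile(T[k][:,2],[50,98,100]))
hsv=cv2.cvtColor(im,cv2.COLOR_BGR2HSV); b=(hsv[...,0]>12)&(hsv[...,0]<32)&(hsv[...,1]>120)
k=b&(np.abs(T[...,0])<.03)&(np.abs(T[...,1])<.03); print("spacer",k.sum(),P[k].min(0),P[k].max(0),o["tool_pos"])
E
```

```text
bowl floor z by depth [0.01232265 0.19810786 0.21072211]
legs lowest [0.14527696 0.17488747 0.17498767]
spacer 348 [0.46574858 0.0213927  0.012264  ] [0.48504458 0.03464667 0.0464507 ] [0.48030541 0.02811628 0.18705865]
```

Request:
{"api": "apply_moves", "payload": {"rows": [0,0,0.003,0,0,0,0,0,0.006,0,0,0,0,0,0.009,0,0,0,0,0,0.012,0,0,0,0,0,0.014,0,0,0,0,0,0.014,0,0,0]}}

```text
t: 19.8
tool_pos: [0.4799, 0.0282, 0.1779]
tool_rot: [-3.141, -0.066, 0.001]
contact_force: [-0.7, 0.6, -2.8]
opening: 0.0279
grip_force: 70.6
```

Request:
{"api": "apply_moves", "payload": {"rows": [0,0,0,0,0,0,0,0,0,0,0,0,0,0,0,0,0,0,0,0,0,0,0,0,0,0,0,0,0,0], "grip": 0.455}}

```text
t: 20.3
tool_pos: [0.4801, 0.0281, 0.1783]
tool_rot: [3.141, 0.066, 0.0]
contact_force: [0.3, -1.1, -1.3]
opening: 0.0392
grip_force: 21.5
```

```bash
python3 - <<'E'
from h import *
im,d,M=shot("wrist","w8.png"); cv2.imwrite("pics/w8c.png",cv2.resize(im[170:330,220:420],(750,600),interpolation=0))
print(ctrl.get_obs()["contact_force"],ctrl.get_obs()["tool_pos"])
E
```

```text
[-0.11703982  0.59023516 -1.85661534] [0.48006903 0.02813174 0.17825428]
```

View pics/w8c.png

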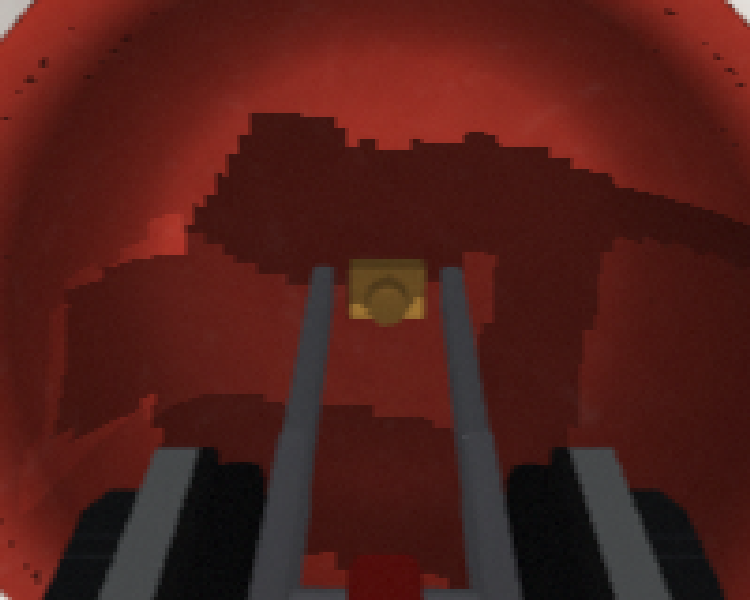

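The spacer stands free on the bowl floor between the open tips (crop (387,290)). Lifting clear, and re-measuring the stand from the earlier wrist picture.

Request:
{"api": "apply_moves", "payload": {"rows": [0,0,-0.01,0,0,0,0,0,-0.03,0,0,0,0,0,-0.08,0,0,0,0,0,-0.14,0,0,0,0,0,-0.18,0,0,0,0,0,-0.19,0,0,0,0,0,-0.19,0,0,0]}}

```text
t: 21.05
tool_pos: [0.4805, 0.0281, 0.2939]
tool_rot: [3.141, 0.066, 0.005]
contact_force: [0.1, 0.1, -1.9]
opening: 0.0391
grip_force: 21.5
```

```bash
python3 - <<'E'
from h import *
im,d,M=load("w3.png"); P=pts(d,M); z=P[...,2]
near=(np.abs(P[...,0]-.478)<.045)&(np.abs(P[...,1]+.205)<.06)&(d>0)
V=cv2.cvtColor(im,cv2.COLOR_BGR2HSV)[...,2]
top=near&(z>.058)&(z<.066); print("top",cv2.minAreaRect(P[top][:,:2].astype(np.float32)),np.percentile(P[top],[1,99],axis=0))
fp=near&(z>.004)&(z<.012)&(V<60); q=P[fp][:,:2].astype(np.float32); print("foot",cv2.minAreaRect(q))
go(.4785,-.2045,.292,4)
E
```

```text
top ((0.47840455174446106, -0.20701278746128082), (0.03176137059926987, 0.05808483064174652), 4.1402716636657715) [[ 0.46190464 -0.23557642  0.05813614]
 [ 0.49525047 -0.17797798  0.06320567]]
foot ((0.47823381423950195, -0.20716211199760437), (0.0685950219631195, 0.09471342712640762), 3.9933249950408936)
t 21.05 shift/.6 [-0.0197  0.3872  0.0032] turn/90 [ 0.0003 -0.002  -0.0176] len 0.233 F [ 0.12  0.12 -1.9 ]
```

Request:
{"api": "apply_moves", "payload": {"rows": [0,0.08,0,0,0,-0.0175,-0.01,0.16,0,0,0,-0.0175,-0.015,0.24,0,0,0,-0.0175,-0.02,0.32,0,0,-0.002,-0.0175,-0.02,0.37,0,0,-0.002,-0.0175,-0.02,0.3905,0,0,-0.002,-0.0175,-0.02,0.3905,0,0,-0.002,-0.0175,-0.02,0.3905,0.02,0,-0.002,-0.0175,-0.02,0.3905,0.05,0,-0.002,-0.0175,-0.02,0.3905,0.07,0,-0.002,-0.0175,-0.02,0.3905,0.07,0,-0.002,-0.0175]}}

```text
t: 22.15
tool_pos: [0.4768, -0.2044, 0.2468]
tool_rot: [-3.136, -0.112, 0.012]
contact_force: [-0.7, -0.7, -2.8]
opening: 0.0389
grip_force: 21.5
```

```bash
python3 - <<'E'
from h import *
o=ctrl.get_obs(); R=Rn.from_rotvec(o["tool_rot"]).as_matrix(); print(o["tool_pos"],R[:,2])
im,d,M=shot("wrist","w9.png"); P=pts(d,M); T=(P-o["tool_pos"])@R; z=P[...,2]
V=cv2.cvtColor(im,cv2.COLOR_BGR2HSV)[...,2]
n=(np.abs(T[...,0])<.05)&(np.abs(T[...,1])<.06)&(d>0)
for a,b in((.058,.066),(.004,.012)):
    k=n&(z>a)&(z<b)&(V<110)&(T[...,2]>.168); print(cv2.minAreaRect(T[k][:,:2].astype(np.float32)))
m=(np.abs(T[...,0])<.01)&(np.abs(T[...,1])<.02)&(T[...,2]>.13)&(T[...,2]<.158)&(d>0)
for s in(-1,1):
    q=T[m&(s*T[...,1]>0)]; print("leg",q.min(0).round(4),q.max(0).round(4))
E
```

```text
[ 0.47678382 -0.2044125   0.24677248] [-0.0080099   0.00310729 -0.99996309]
((-0.005605490878224373, 0.021676011383533478), (0.05287480354309082, 0.10516323149204254), 24.784456253051758)
((0.003352385014295578, 0.0035773925483226776), (0.09547203034162521, 0.06929051876068115), 89.90666961669922)
leg [-0.0032 -0.0141  0.1307] [ 0.0038 -0.0101  0.1579]
leg [-0.0034  0.0097  0.1302] [0.004  0.0138 0.1578]
```

```bash
python3 - <<'E'
from h import *
im,d,M=load("w9.png"); P=pts(d,M); z=P[...,2]; V=cv2.cvtColor(im,cv2.COLOR_BGR2HSV)[...,2]
k=(np.abs(P[...,0]-.478)<.05)&(np.abs(P[...,1]+.205)<.06)&(d>0)&(z>.004)&(z<.012)&(V<60); print(cv2.minAreaRect(P[k][:,:2].astype(np.float32)))
o=ctrl.get_obs(); print(o["dq"].round(3),o["tool_rot"]); go(.4785,-.2068,.2465,4)
E
```

```text
((0.47844353318214417, -0.20698699355125427), (0.06930094212293625, 0.09547391533851624), 4.189550876617432)
[-0.006 -0.014 -0.04  -0.002  0.     0.001] [-3.13772543 -0.11175857  0.00906848]
t 22.2 shift/.6 [0.0017 0.0031 0.0032] turn/90 [-0.0013  0.0036  0.0009] len 0.003 F [ 0.05 -0.85 -1.65]
```

Request:
{"api": "apply_moves", "payload": {"rows": [0.0017,0.003,0,-0.001,0.003,0.001,0.0017,0.003,0,-0.001,0.003,0.001,0.0017,0.003,0,-0.001,0.003,0.001,0.0017,0.003,0,-0.001,0.003,0.001,0.0017,0.003,0,-0.001,0.003,0.001]}}

```text
t: 22.7
tool_pos: [0.4792, -0.2083, 0.2505]
tool_rot: [3.138, 0.107, 0.003]
contact_force: [0.4, 0.1, -2.9]
opening: 0.0389
grip_force: 21.5
```

```bash
python3 -c "
from h import *
go(.4784,-.2068,.2465,4); print(ctrl.get_obs()['tool_pos'])"
```

```text
t 22.7 shift/.6 [-0.0011 -0.0026  0.0067] turn/90 [ 0.0011 -0.0013 -0.0012] len 0.004 F [ 0.44  0.11 -2.94]
[ 0.47916963 -0.20828765  0.25053635]
```

Request:
{"api": "apply_moves", "payload": {"rows": [-0.001,-0.0025,0,0.001,-0.001,-0.001,-0.001,-0.0025,0.01,0.001,-0.001,-0.001,-0.001,-0.0025,0.02,0.001,-0.001,-0.001,-0.001,-0.0025,0.028,0.001,-0.001,-0.001,-0.001,-0.0025,0.036,0.001,-0.001,-0.001,-0.001,-0.0025,0.042,0.001,-0.001,-0.001,-0.001,-0.0025,0.048,0.001,-0.001,-0.001,-0.001,-0.0025,0.048,0.001,-0.001,-0.001]}}

```text
t: 23.5
tool_pos: [0.4782, -0.2066, 0.2207]
tool_rot: [-3.139, -0.109, 0.002]
contact_force: [-0.0, -0.7, -2.1]
opening: 0.039
grip_force: 21.5
```

```bash
python3 -c "
from h import *
go(.4784,-.2068,.176,4); print(ctrl.get_obs()['tool_pos'])"
```

```text
t 23.5 shift/.6 [0.0004 0.0004 0.0744] turn/90 [-0.0005  0.0006 -0.0001] len 0.045 F [-0.01 -0.73 -2.06]
[ 0.4781663  -0.2066133   0.22065003]
```

Aligned and entering the well with no contact. Down to just above the floor.

Request:
{"api": "apply_moves", "payload": {"rows": [0,0,0.008,0,0,0,0,0,0.018,0,0,0,0,0,0.028,0,0,0,0,0,0.038,0,0,0,0,0,0.048,0,0,0,0,0,0.056,0,0,0,0,0,0.063,0,0,0,0,0,0.069,0,0,0,0,0,0.073,0,0,0,0,0,0.075,0,0,0,0,0,0.075,0,0,0]}}

```text
t: 24.6
tool_pos: [0.4784, -0.2068, 0.1763]
tool_rot: [-3.14, -0.109, 0.0]
contact_force: [0.4, 0.3, -1.7]
opening: 0.039
grip_force: 21.5
```

Request:
{"api": "apply_moves", "payload": {"rows": [0,0,0.001,0,0,0,0,0,0.0015,0,0,0,0,0,0.0015,0,0,0]}}

```text
t: 24.9
tool_pos: [0.4785, -0.2068, 0.1756]
tool_rot: [3.14, 0.109, 0.0]
contact_force: [0.6, 0.4, -1.9]
opening: 0.0389
grip_force: 21.5
```

Request:
{"api": "apply_moves", "payload": {"rows": [0,0,0.001,0,0,0,0,0,0.002,0,0,0,0,0,0.002,0,0,0]}}

```text
t: 25.2
tool_pos: [0.4784, -0.2067, 0.1742]
tool_rot: [-3.139, -0.109, 0.0]
contact_force: [0.9, -0.2, -2.8]
opening: 0.0391
grip_force: 21.5
```

Request:
{"api": "apply_moves", "payload": {"rows": [0,0,0.0005,0,0,0,0,0,0.001,0,0,0,0,0,0.001,0,0,0]}}

```text
t: 25.5
tool_pos: [0.4784, -0.2068, 0.1737]
tool_rot: [-3.14, -0.109, 0.0]
contact_force: [-0.9, -0.5, -1.8]
opening: 0.039
grip_force: 21.5
```

Request:
{"api": "apply_moves", "payload": {"rows": [0,0,0.0005,0,0,0,0,0,0.001,0,0,0,0,0,0.001,0,0,0]}}

```text
t: 25.8
tool_pos: [0.4784, -0.2067, 0.173]
tool_rot: [-3.14, -0.109, 0.0]
contact_force: [-0.2, 0.6, -2.6]
opening: 0.0391
grip_force: 21.5
```

Request:
{"api": "apply_moves", "payload": {"rows": [0,0,0.0005,0,0,0,0,0,0.001,0,0,0,0,0,0.001,0,0,0]}}

```text
t: 26.1
tool_pos: [0.4784, -0.2067, 0.1724]
tool_rot: [-3.14, -0.109, 0.0]
contact_force: [0.9, 0.0, -1.5]
opening: 0.039
grip_force: 21.5
```

Request:
{"api": "apply_moves", "payload": {"rows": [0,0,0.0005,0,0,0,0,0,0.001,0,0,0,0,0,0.001,0,0,0]}}

```text
t: 26.4
tool_pos: [0.4784, -0.2068, 0.1719]
tool_rot: [-3.14, -0.109, -0.0]
contact_force: [0.1, -0.7, -3.3]
opening: 0.0389
grip_force: 21.5
```

Request:
{"api": "apply_moves", "payload": {"rows": [0,0,0.0005,0,0,0,0,0,0.001,0,0,0,0,0,0.001,0,0,0]}}

```text
t: 26.7
tool_pos: [0.4786, -0.2068, 0.1718]
tool_rot: [3.14, 0.11, 0.0]
contact_force: [-1.2, 0.9, 1.8]
opening: 0.0391
grip_force: 21.7
```

The tips rest on the stand's floor. Releasing.

Request:
{"api": "apply_moves", "payload": {"rows": [0,0,0.001,0,0,0,0,0,0.0015,0,0,0,0,0,0.0015,0,0,0,0,0,0.0015,0,0,0], "grip": 0.55}}

```text
t: 27.1
tool_pos: [0.4785, -0.2069, 0.1705]
tool_rot: [3.139, 0.109, 0.0]
contact_force: [-0.5, -0.5, -0.8]
opening: 0.0467
grip_force: 0.2
```

Request:
{"api": "apply_moves", "payload": {"rows": [0,0,0,0,0,0,0,0,0,0,0,0,0,0,0,0,0,0,0,0,0,0,0,0,0,0,0,0,0,0,0,0,0,0,0,0,0,0,0,0,0,0], "grip": 1}}

```text
t: 27.8
tool_pos: [0.4784, -0.2068, 0.1704]
tool_rot: [-3.14, -0.109, 0.0]
contact_force: [-0.3, -0.2, 0.3]
opening: 0.0853
grip_force: 0.0
```

Request:
{"api": "apply_moves", "payload": {"rows": [0,0,-0.01,0,0,0,0,0,-0.03,0,0,0,0,0,-0.06,0,0,0,0,0,-0.1,0,0,0,0,0,-0.15,0,0,0,0,0,-0.2,0,0,0,0,0,-0.22,0,0,0,0,0,-0.22,0,0,0,0,0,-0.22,0,0,0]}}

```text
t: 28.7
tool_pos: [0.4781, -0.2066, 0.3015]
tool_rot: [-3.139, -0.109, 0.001]
contact_force: [0.5, -0.3, -0.3]
opening: 0.0855
grip_force: 0.0
```

```bash
python3 - <<'E'
from h import *
im,d,M=shot("wrist","w10.png"); P=pts(d,M); z=P[...,2]
n=(np.abs(P[...,1]+.206)<.045)&(np.abs(P[...,0]-.478)<.04)&(d>0)
for a,b in((.1,.142),(.145,.17)):
    k=n&(z>a)&(z<b); print(P[k].min(0).round(4),P[k].max(0).round(4))
it,_,_=shot("top","top2.png"); cv2.imwrite("pics/fin.png",np.hstack([cv2.resize(im,(400,300)),cv2.resize(it[140:320,160:480],(400,300))]))
E
```

```text
[ 0.4676 -0.2301  0.1001] [ 0.4895 -0.1834  0.142 ]
[ 0.4687 -0.2201  0.1451] [ 0.4887 -0.1901  0.1526]
```

View pics/fin.png

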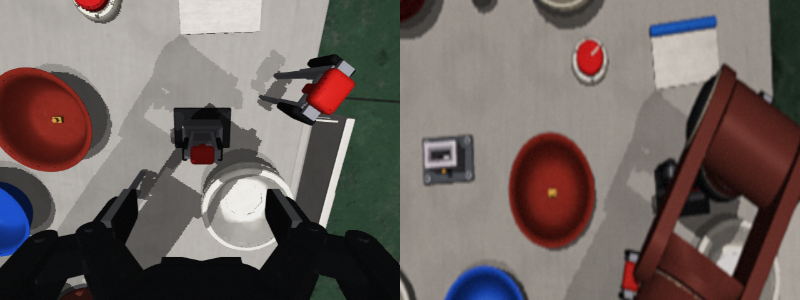

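The spacer lies in the red bowl at (57,119) on the left and (551,192) on the right. The tongs stand upright in their stand, head at about (203,153), with the top at 0.152 m.

```bash
python3 -c "
from station import ctrl
print(ctrl.finish_job())"
```

```text
the job is handed in; nothing more can be done
None
```

The job is handed in at about 29 s of the 61 s allowed: the spacer is in the red bowl, the tongs are upright in their stand with the tips on its floor, and the force steps I felt were about 4 to 7 N on the block and under 6 N on the stand.

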